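# Put the mixed-up espresso cups back on their own saucers

### The arm

A 6-joint arm with a two-finger parallel gripper is mounted at the origin on the work surface. World frame = base frame: x ahead of the robot, y to its left, z up, the work surface at z = 0. Lengths are in mm, angles in rad, forces in N, time in s.
With the tool pointing down it reaches from about 325 to 925 mm from the base axis. Payload 3.1 kg.
Tool frame: the origin (TCP) lies between the finger pads; the fingertips stand 8 mm ahead of it and the grasp point (between the pads) lies 11 mm behind it; z points along the fingers, y is the line along which they close (so a half turn about z gives the same grasp; the last joint's range is limited). The gripper opens to 85 mm and grips with 20 to 120 N. Pads are 22 mm wide; open, the fingers measure 114 mm over their backs; the gripper's body (76 mm by 85 mm) begins 54 mm behind the grasp point. The pads swing forward as they close: fully open they stand 13 mm farther back than shut.
Start: joints at [-1.324, 0.217, 1.613, -0, 1.311, -0.112], TCP at [219.491, -585.204, 239.3] pointing down, gripper open.
Joint ranges: [-2.75, 2.75], [-0.78, 2.1], [0.31, 2.55], [-1.13, 4.27], [0.13, 2.63], [-2.58, 2.58]. Speed limits (rad/s): [2.79, 2.79, 3.14, 3.14, 3.14, 3.14].

### API

Orientations are given as a 3x3 rotation matrix whose columns are the frame's x, y, z axes.
In Python, from station import robot, imaging gives the robot as it stands.
- The arm moves only by the tool move_tool, called after "Request:" by a JSON object that holds its "fn" and its "kwargs". Schema: {"type":"object","properties":{"ticks":{"type":"object","properties":{"x":{"type":"array","items":{"type":"number"},"minItems":1,"maxItems":10},"y":{"type":"array","items":{"type":"number"},"minItems":1,"maxItems":10},"z":{"type":"array","items":{"type":"number"},"minItems":1,"maxItems":10},"ax":{"type":"array","items":{"type":"number"},"minItems":1,"maxItems":10},"ay":{"type":"array","items":{"type":"number"},"minItems":1,"maxItems":10},"az":{"type":"array","items":{"type":"number"},"minItems":1,"maxItems":10}},"additionalProperties":false,"required":["x","y","z","ax","ay","az"]},"jaw":{"type":"number"},"only":{"type":"string"},"quiet":{"type":"boolean"},"lines":{"type":"string"}},"required":["ticks"],"additionalProperties":false}. ticks is an object with one list for each field, all of the same length, 1 to 10, a row being the entries at one place: x, y, z (the shift in a scale on which 1.0 is 100 cm), ax, ay, az (a rotation vector in fractions of the full range, 1 being 2 rad); each row is the pose to reach, as a shift and turn from the pose commanded when the call began, along the tool's axes at that moment; what a row does not reach only later rows make up. A row lasts 1/10 s, in which the tool goes at most 50 mm and 0.15 rad, less where a joint would pass 70% of its speed; a pose out of reach is approached as far as the arm can. jaw is the finger opening in mm, set as the call begins (left out keeps the last). The fingers move at their own pace and stop on an object; the grip force is fixed at half the most. Time passes only in rows, so rows that do not move let the fingers close. The tool returns the time, the measured TCP pose, the force, the opening and the grip force at its end. only (a regular expression) keeps the lines of the reply that match it, lines (a string "A,B") keeps lines A to B, and quiet returns only ok. No shift or turn number may pass 1 either way. Input that does not fit is refused with a message, and nothing moves.
- robot.state(): the state, without advancing time (a new reading comes with each control period).
- imaging.grab_frame(name): name is "scene" or "side" or "wrist"; returns the picture (384x512x3 uint8, red, green, blue); there is no depth.
- imaging.calibration(name): a dict with "K" (3x3 intrinsics, pixels), "R" (3x3) and "t" (3): a world point X has camera coordinates R X + t. Camera axes: x right, y down, z forward; pixel columns grow to the right and rows downward; lengths in mm; the calibration is good to about 2 mm. The wrist camera is an equidistant fisheye: a pixel r from the principal point sees the ray r / f radians off the axis. A picture is of the moment at which its call begins: read the wrist's pose just before it. calibration takes no time and is no camera call; for the wrist camera it gives the pose at the moment of the call.
- robot.finish_job(): hands the job in; it is judged then, once.
The state is a dict: "time_s": time; "joints": joint angles; "joint_vel": joint speeds; "tau": joint torques, N m; "position": TCP position; "tool_rot": TCP orientation; "wrist_force": force on the tool from outside, world axes, zero at the start; "moment": the same for the moment, N m; "width": finger opening in mm; "finger_force": force on a finger pad.
Only numpy, scipy, OpenCV 4.12 (cv2) and the standard library are available. Lean on these libraries where they do the work, as an engineer would, in place of code of your own. Each camera call takes 0.05 s, during which the arm holds its last target. There are 200 camera calls.

### The job

The three espresso cups have been set on each other's saucers: move them so that every cup stands upright in the middle of the saucer of its own colour. Use the black rubber bar mat as the spare spot to stand a cup on in between, never the bare counter, and lower each cup all the way down before letting go, so that none is dropped. Leave the saucers, the sugar jar, the milk jug and the tamper where they are.

Things in the scene. Friction and masses are not known exactly. Their poses are not given: they have to be found in the camera images.
- cup_white: Empty white espresso cup, loose, about 0.15 kg, upright on another colour's saucer at the start: 56 mm tall, 62 mm across the rim, 60 mm at 22 mm up (almost straight between), foot 42 mm across. Origin: centre of its underside, z up. A loop handle 8 mm thick sticks out along its own +y to 54 mm from the centre, 18 to 50 mm up; across its own x the outside is free to grip.
- cup_blue: Empty blue espresso cup, loose, about 0.15 kg, upright on another colour's saucer at the start: 56 mm tall, 62 mm across the rim, 60 mm at 22 mm up (almost straight between), foot 42 mm across. Origin: centre of its underside, z up. A loop handle 8 mm thick sticks out along its own +y to 54 mm from the centre, 18 to 50 mm up; across its own x the outside is free to grip.
- cup_terracotta: Empty terracotta (orange-brown) espresso cup, loose, about 0.15 kg, upright on another colour's saucer at the start: 56 mm tall, 62 mm across the rim, 60 mm at 22 mm up (almost straight between), foot 42 mm across. Origin: centre of its underside, z up. A loop handle 8 mm thick sticks out along its own +y to 54 mm from the centre, 18 to 50 mm up; across its own x the outside is free to grip.
- saucer_white: White saucer, loose, 0.18 kg: 118 mm across, rim 15 mm high; flat floor 6 mm above its underside and about 74 mm across, then a rising rim. A cup's foot stands on the flat floor. Origin: centre of the underside, on the counter (z = 0); z up. It is to stay where it is.
- saucer_blue: Blue saucer, loose, 0.18 kg: 118 mm across, rim 15 mm high; flat floor 6 mm above its underside and about 74 mm across, then a rising rim. A cup's foot stands on the flat floor. Origin: centre of the underside, on the counter (z = 0); z up. It is to stay where it is.
- saucer_terracotta: Terracotta (orange-brown) saucer, loose, 0.18 kg: 118 mm across, rim 15 mm high; flat floor 6 mm above its underside and about 74 mm across, then a rising rim. A cup's foot stands on the flat floor. Origin: centre of the underside, on the counter (z = 0); z up. It is to stay where it is.
- bar_mat: Black rubber bar mat, fixed, 140 x 140 mm and 6 mm thick (its top is level with the saucers' floors), empty at the start: the spare spot. Origin: centre of the underside, on the counter; x and y along its sides, z up.
- sugar_jar: Bystander: small green glass jar with a steel lid, loose, 60 mm across, 60 mm tall, among the saucers. Origin: centre of the underside.
- milk_jug: Bystander: stainless steel milk jug, loose, 86 mm across and 98 mm tall, handle along its own +x to 74 mm from the centre; to the robot's left of the saucers. Origin: centre of the underside.
- tamper: Bystander: coffee tamper standing on its steel foot, loose, 58 mm across, dark wooden grip on top, 86 mm tall; to the robot's right of the saucers. Origin: centre of the underside.
Mind the look-alikes: they are no part of the job. Of the things shaped like the cup_terracotta, the terracotta one is meant. Leave any yellow look-alike of the cup_blue alone.

How it is judged:
By the outcome, as a careful person would: the job done as asked, in the order asked, and still so for the second after the job is handed in, with the robot touching nothing.
It also fails if it takes over 112 s, if anything falls off the work surface, if the arm or the gripper's body presses on something with over 40 N, if the wrist force passes 120 N, or if a joint passes its speed limit or range.

## Working session

There is one attempt and no reset: what is moved stays moved. The work goes in short steps, Python scripts to look and compute and a tool call to move; the robot and the scene stay as the last step left them, time stands still between calls to the robot, and variables do not carry over. Pictures are saved under pics/ and viewed, at most 14 in all, crops included, and the job is handed in when it is done.

```bash
mkdir -p pics; ls; python3 - <<'E'
from station import robot, imaging
import cv2,numpy as np
for n in("scene","side","wrist"):
    cv2.imwrite(f"pics/{n}0.png",imaging.grab_frame(n)[:,:,::-1]); c=imaging.calibration(n); print(n,{k:np.round(v,3).tolist() if not isinstance(v,str) else v for k,v in c.items()})
s=robot.state();print(s["time_s"],s["position"],np.round(s["tool_rot"],3).tolist(),s["width"])
E
```

```text
pics
scene {'K': [[427.203, 0.0, 256.04], [0.0, 427.203, 189.254], [0.0, 0.0, 1.0]], 'R': [[0.505, 0.863, 0.01], [0.585, -0.334, -0.739], [-0.634, 0.379, -0.674]], 't': [-250.034, -293.031, 1466.794]}
side {'K': [[428.408, 0.0, 265.827], [0.0, 428.408, 195.167], [0.0, 0.0, 1.0]], 'R': [[-0.81, -0.586, -0.015], [-0.275, 0.402, -0.873], [0.518, -0.703, -0.487]], 't': [415.23, 179.289, 1005.813]}
wrist {'K': [[297.319, 0.0, 253.449], [0.0, 297.319, 190.764], [0.0, 0.0, 1.0]], 'R': [[0.353, -0.936, -0.002], [-0.896, -0.338, 0.289], [-0.272, -0.1, -0.957]], 't': [-625.676, -38.485, 378.351]}
0.15 [ 219.33579146 -584.57698652  238.24546937] [[0.936, 0.351, -0.0], [0.351, -0.936, 0.002], [0.0, -0.002, -1.0]] 85.92905945859064
```

View pics/scene0.png

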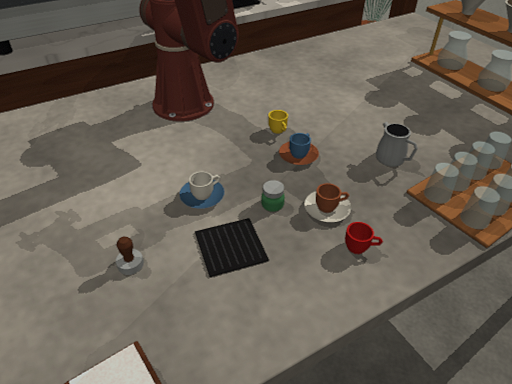

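View pics/side0.png

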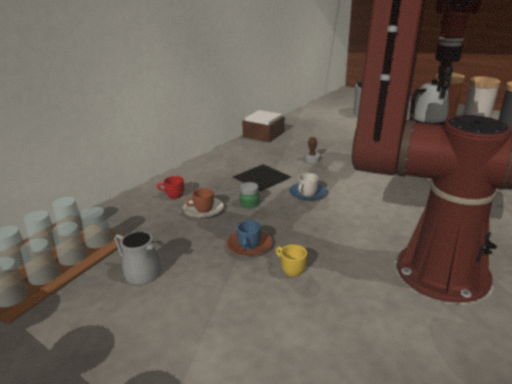

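The scene view shows these cups:
- White cup at (202,185), on the blue saucer.
- Blue cup at (299,146), on the terracotta saucer.
- Terracotta cup at (328,199), on the white saucer.

Look-alikes to leave alone are the red cup at (359,237) and the yellow cup at (278,121). The mat is at (232,247). In the side view, white is at (309,184), blue (249,236), terracotta (204,200), red (174,187), yellow (293,260) and the mat (262,177).

```bash
cat > h.py <<'E'
from station import robot, imaging
import cv2,numpy as np
def ray(c,px,fish=False):
    K,R,t=[np.array(c[k],float) for k in"KRt"]; px=np.atleast_2d(np.array(px,float))
    u=(px-[K[0,2],K[1,2]])/[K[0,0],K[1,1]]
    if fish:
        th=np.linalg.norm(u,axis=1); s=np.where(th>1e-9,np.sin(th)/np.maximum(th,1e-9),1)
        d=np.c_[u*s[:,None],np.cos(th)]
    else: d=np.c_[u,np.ones(len(u))]
    return -R.T@t, d@R
def plane(c,px,z,fish=False):
    o,d=ray(c,px,fish); return o+d*((z-o[2])/d[:,2])[:,None]
def tri(rays):
    A=np.zeros((3,3));b=np.zeros(3);P=[]
    for o,d in rays:
        d=d.ravel()/np.linalg.norm(d); M=np.eye(3)-np.outer(d,d);A+=M;b+=M@o
    x=np.linalg.solve(A,b); return x,[np.linalg.norm((np.eye(3)-np.outer(d.ravel(),d.ravel())/(d@d.T).item())@(x-o)) for o,d in rays]
def circ(P):
    P=np.asarray(P)[:,:2];A=np.c_[2*P,np.ones(len(P))];s=np.linalg.lstsq(A,(P**2).sum(1),rcond=None)[0]
    return s[:2],np.sqrt(s[2]+s[:2]@s[:2])
E
python3 - <<'E'
from h import *
cs,cd=imaging.calibration("scene"),imaging.calibration("side")
pts={"white":((202,185),(309,184)),"blue":((299,146),(249,236)),"terra":((328,199),(204,200)),"red":((359,238),(174,187)),"yellow":((278,121),(293,260)),"mat":((232,247),(262,177)),"jar":((273,196),(249,195)),"jug":((393,147),(139,258)),"tamper":((128,250),(313,150))}
for n,(a,b) in pts.items():
    x,e=tri([ray(cs,a),ray(cd,b)]);print(n,x.round(),np.round(e,1))
a=cv2.imread("pics/scene0.png")[105:265,165:395];cv2.imwrite("pics/crop0.png",cv2.resize(a,None,fx=3.4,fy=3.4,interpolation=cv2.INTER_CUBIC))
E
```

```text
white [ 450. -138.   38.] [1.9 1.9]
blue [433. 181.  34.] [0.7 0.7]
terra [653. 114.  36.] [1.4 1.4]
red [790. 101.  32.] [0.2 0.2]
yellow [290. 199.  32.] [0.2 0.2]
mat [ 643. -155.    1.] [2.2 2.2]
jar [570.   6.  29.] [0.1 0.1]
jug [580. 407.  42.] [2. 2.]
tamper [ 570. -370.   42.] [0.2 0.2]
```

View pics/crop0.png

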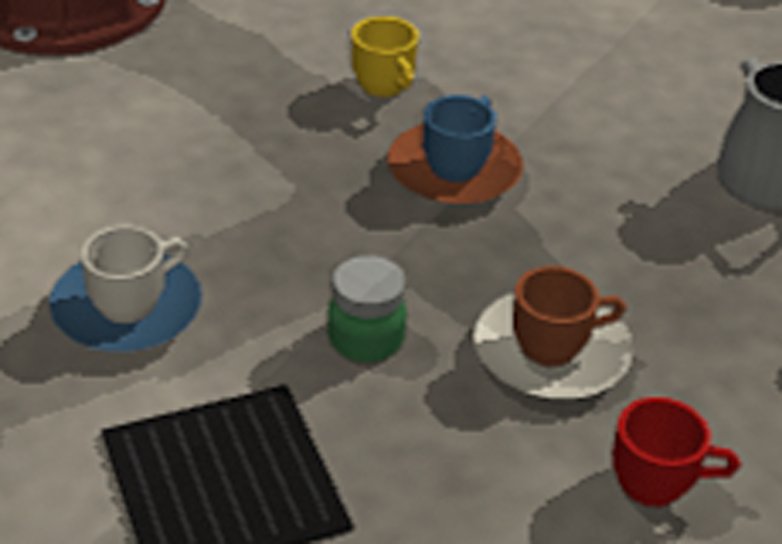

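View pics/wrist0.png

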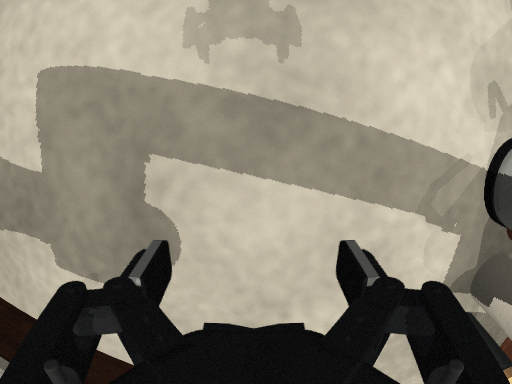

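The crop confirms the choice: the terracotta cup is on the white saucer at crop (555,315). The red cup at (660,450) and the yellow cup at (385,55) are look-alikes. The triangulated mid-heights of 34–38 mm fit cups standing on 6 mm saucer floors. The wrist view shows only bare counter, so I'll move over the scene for a closer measurement.

The manual's scale: shifts go in shares of 100 cm and turns go in shares of 2 rad. Converting my numbers, 360 mm / 1000 = 0.36, -312 mm / 1000 = -0.312.

Request:
{"fn": "move_tool", "kwargs": {"ticks": {"x":[0.036,0.072,0.108,0.144,0.18,0.216,0.252,0.288,0.324,0.36],"y":[-0.031,-0.062,-0.094,-0.125,-0.156,-0.187,-0.218,-0.25,-0.281,-0.312],"z":[-0.006,-0.012,-0.018,-0.024,-0.03,-0.036,-0.042,-0.048,-0.054,-0.06],"ax":[0,0,0,0,0,0,0,0,0,0],"ay":[0,0,0,0,0,0,0,0,0,0],"az":[0,0,0,0,0,0,0,0,0,0]}, "jaw": 85}}

```text
time_s: 1.15
position: [447.3, -164.7, 299.4]
tool_rot: [[0.936, 0.351, 0.0], [0.351, -0.936, -0.0], [0.0, 0.0, -1.0]]
wrist_force: [1.0, -0.3, 0.4]
width: 84.9
finger_force: 0.0
```

Request:
{"fn": "move_tool", "kwargs": {"ticks": {"x":[0,0,0],"y":[0,0,0],"z":[0,0,0],"ax":[0,0,0],"ay":[0,0,0],"az":[0,0,0]}}}

```text
time_s: 1.45
position: [446.4, -167.2, 298.8]
tool_rot: [[0.937, 0.351, -0.001], [0.351, -0.937, -0.0], [-0.001, -0.0, -1.0]]
wrist_force: [0.4, -0.1, 0.2]
width: 85.2
finger_force: 0.0
```

```bash
python3 - <<'E'
from h import *
c=imaging.calibration("wrist");im=imaging.grab_frame("wrist");np.savez("w1.npz",im=im,**c)
cv2.imwrite("pics/w1.png",im[:,:,::-1]);s=robot.state();print(s["time_s"],s["position"],s["joints"])
E
```

```text
1.5 [ 446.29238631 -167.63286367  298.77780351] [-5.06335591e-01 -1.52941300e-01  1.88161099e+00 -5.41252905e-04
  1.41385770e+00  7.07459436e-01]
```

View pics/w1.png

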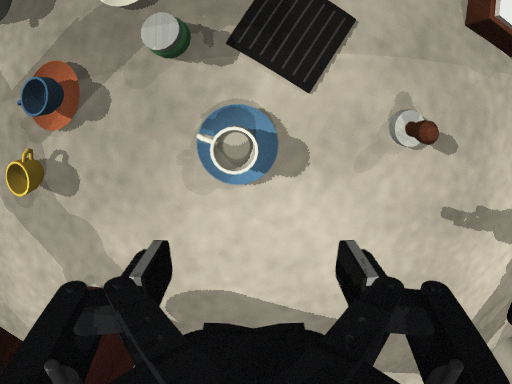

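The wrist view shows the white cup at (234,150), the blue saucer at (238,144) and the mat at about (293,43). It also shows the blue cup at (41,97), yellow at (24,177), the jar at (165,35) and the tamper at (415,130). Next is a second vantage point.

To row units: -205 mm / 1000 = -0.205, 109 mm / 1000 = 0.109.

Request:
{"fn": "move_tool", "kwargs": {"ticks": {"x":[0.022,0.044,0.065,0.087,0.109,0.109,0.109,0.109],"y":[-0.041,-0.082,-0.123,-0.164,-0.205,-0.205,-0.205,-0.205],"z":[0,0,0,0,0,0,0,0],"ax":[0,0,0,0,0,0,0,0],"ay":[0,0,0,0,0,0,0,0],"az":[0,0,0,0,0,0,0,0]}, "jaw": 85}}

```text
time_s: 2.3
position: [477.0, 61.8, 299.0]
tool_rot: [[0.937, 0.349, -0.001], [0.349, -0.937, -0.001], [-0.001, 0.0, -1.0]]
wrist_force: [-1.2, -0.2, -0.0]
width: 85.0
finger_force: 0.0
```

```bash
python3 - <<'E'
from h import *
c=imaging.calibration("wrist");im=imaging.grab_frame("wrist");np.savez("w2.npz",im=im,**c)
cv2.imwrite("pics/w2.png",im[:,:,::-1]);s=robot.state();print(s["time_s"],s["position"],s["joints"])
E
```

```text
2.35 [477.07770005  61.65361123 299.05006853] [-1.71476810e-02 -1.43324740e-01  1.87268332e+00 -5.97937539e-04
  1.41270681e+00  1.19801518e+00]
```

View pics/w2.png

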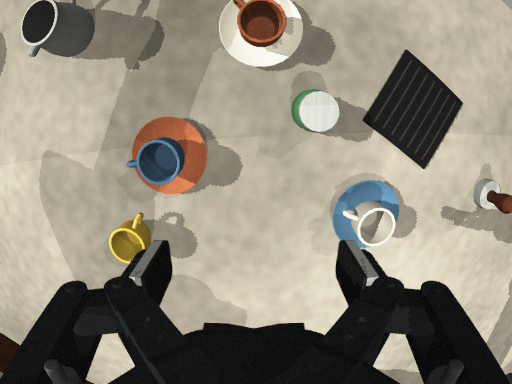

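Everything is in view. The blue cup is at (160,162) on its saucer at (170,154). The terracotta cup is at (262,22) on the white saucer at (261,30), the white cup at (376,226), the jar at (318,110) and the mat at (413,109).

```bash
cat > m.py <<'E'
from h import *
from scipy.optimize import least_squares
def load(f): d=np.load(f); return d["im"],{k:d[k] for k in"KRt"}
def masks(im):
    h,s,v=[x.astype(int) for x in cv2.split(cv2.cvtColor(im,cv2.COLOR_RGB2HSV))]
    return dict(blue=(h>95)&(h<120)&(s>90)&(v>40),terra=(h<14)&(s>110)&(v>50),white=(s<45)&(v>165))
def proj(c,X):
    p=c["R"]@X+c["t"];r=np.hypot(p[0],p[1]);th=np.arctan2(r,p[2]);return p[:2]/r*th*c["K"][0,0]+c["K"][:2,2]
def fit(c,m,ctr,R,z,outer=False,win=None):
    """fixed-radius circle on plane z from mask outline near world point ctr"""
    yy,xx=np.nonzero(m);P=plane(c,np.c_[xx,yy],z,True)[:,:2]
    k=np.linalg.norm(P-ctr,axis=1)<(win or R+22)
    mm=np.zeros(m.shape,np.uint8);mm[yy[k],xx[k]]=255
    mm=cv2.morphologyEx(mm,cv2.MORPH_CLOSE,np.ones((3,3),np.uint8))
    cs=[q for q in cv2.findContours(mm,cv2.RETR_EXTERNAL,cv2.CHAIN_APPROX_NONE)[0] if len(q)>15]
    if not cs: return None
    q=np.vstack(cs)[:,0,:].astype(float)
    q=q[(q[:,0]>1)&(q[:,1]>1)&(q[:,0]<510)&(q[:,1]<382)]
    P=plane(c,q,z,True)[:,:2]; x=np.array(ctr,float)
    for s in(6,2,1.): x=least_squares(lambda x:np.linalg.norm(P-x,axis=1)-R,x,loss="cauchy",f_scale=s).x
    n=np.abs(np.linalg.norm(P-x,axis=1)-R)<2
    return x,n.mean(),n.sum(),mm
def look(fs,items):
    out={}
    for name,col,ctr,R,z in items:
        rays=[];row=[]
        for f in fs:
            im,c=load(f);r=fit(c,masks(im)[col],ctr,R,z)
            if r is None: continue
            row.append((f,r[0].round(1).tolist(),round(r[1],2),int(r[2])))
            X=np.r_[r[0],z];rays.append((-c["R"].T@c["t"],(X+c["R"].T@c["t"])[None]))
            if R<40:
                yy,xx=np.nonzero(r[3]);P=plane(c,np.c_[xx,yy],z-22,True)[:,:2]-r[0];d=np.linalg.norm(P,axis=1)
                k=(d>40)&(d<58);
                if k.sum()>5:
                    mv=P[k].mean(0);row.append(("handle deg",round(np.degrees(np.arctan2(mv[1],mv[0])),1),int(k.sum())))
        print(name,*row)
        if len(rays)>1: x,e=tri(rays);print("   tri",x.round(1),np.round(e,1))
E
python3 - <<'E'
from m import *
look(["w1.npz","w2.npz"],[("cupW","white",(450,-138),30.5,62),("cupB","blue",(433,181),31,62),("cupT","terra",(653,114),31,62),
("sauB","blue",(450,-138),59,15),("sauT","terra",(433,181),59,15),("sauW","white",(653,114),59,15)])
for f,corn in(("w1.npz",None),("w2.npz",None)):
    im,c=load(f);m=(cv2.cvtColor(im,cv2.COLOR_RGB2GRAY)<45).astype(np.uint8)*255;m[230:]=0
    q=max(cv2.findContours(m,cv2.RETR_EXTERNAL,cv2.CHAIN_APPROX_NONE)[0],key=cv2.contourArea)
    P=plane(c,q[:,0,:],6,True)[:,:2].astype(np.float32);print("mat",cv2.minAreaRect(P))
E
```

```text
cupW ('w1.npz', [438.2, -131.6], np.float64(0.15), 44) ('handle deg', np.float64(-157.7), 502) ('w2.npz', [451.6, -139.4], np.float64(0.32), 57) ('handle deg', np.float64(-126.2), 333)
   tri [ 447.6 -132.5   73.9] [6.8 6.8]
cupB ('w1.npz', [435.2, 176.3], np.float64(0.48), 57) ('handle deg', np.float64(110.8), 166) ('w2.npz', [436.5, 177.1], np.float64(0.53), 77) ('handle deg', np.float64(127.8), 100)
   tri [435.3 177.7  60.1] [0.6 0.6]
cupT ('w2.npz', [647.9, 114.1], np.float64(0.82), 95) ('handle deg', np.float64(57.4), 55)
sauB ('w1.npz', [455.2, -141.3], np.float64(0.27), 103) ('w2.npz', [451.6, -143.2], np.float64(0.34), 88)
   tri [ 454.2 -141.1   19.1] [1.6 1.6]
sauT ('w1.npz', [433.4, 178.9], np.float64(0.46), 95) ('w2.npz', [435.9, 177.1], np.float64(0.34), 116)
   tri [435.2 176.9  17.1] [1.3 1.3]
sauW ('w1.npz', [655.0, 116.0], np.float64(1.0), 31) ('w2.npz', [631.5, 109.6], np.float64(0.18), 87)
   tri [638.5 106.5  32.2] [10.5 10.5]
mat ((639.3720703125, -155.591552734375), (138.64695739746094, 138.3413848876953), 79.24413299560547)
mat ((639.8932495117188, -153.4001007080078), (138.7711639404297, 138.36947631835938), 79.20995330810547)
```

```bash
python3 - <<'E'
from m import *
o=[]
for f in("w1.npz","w2.npz"):
    im,c=load(f);m=masks(im);v=np.zeros_like(im)
    for i,k in enumerate(("terra","white","blue")): v[m[k]]=np.eye(3)[i]*255
    o.append(v[:250,:,::-1])
    hsv=cv2.cvtColor(im,cv2.COLOR_RGB2HSV)
    for p in ([(234,128),(238,112),(270,150),(300,220),(300,155)] if f=="w1.npz" else [(362,222),(378,238),(240,50),(285,50),(262,60),(320,180),(140,140),(195,150),(318,110)]): print(f,p,hsv[p[1],p[0]])
cv2.imwrite("pics/mk.png",np.vstack(o))
E
```

```text
w1.npz (234, 128) [ 36  11 241]
w1.npz (238, 112) [104 114 114]
w1.npz (270, 150) [104 116 103]
w1.npz (300, 220) [ 22  36 204]
w1.npz (300, 155) [ 24  42 128]
w2.npz (362, 222) [ 25  36 182]
w2.npz (378, 238) [ 23  34 200]
w2.npz (240, 50) [ 24  17 244]
w2.npz (285, 50) [ 25  32 201]
w2.npz (262, 60) [ 25  11 250]
w2.npz (320, 180) [ 22  39 189]
w2.npz (140, 140) [ 10 169 133]
w2.npz (195, 150) [  9 161 150]
w2.npz (318, 110) [ 30   8 230]
```

View pics/mk.png

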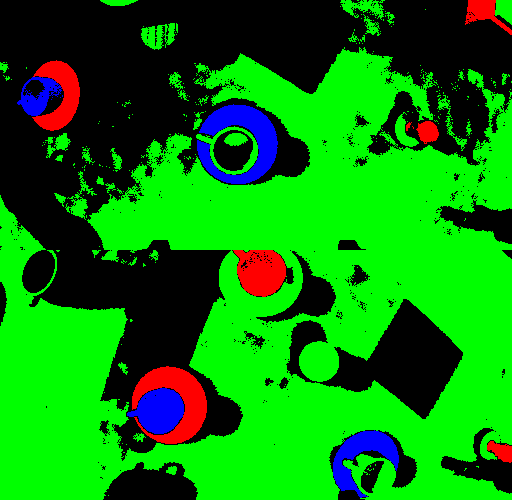

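The overlay shows clean blue and terracotta masks. White bleeds into the counter, so I'll tighten it and let the radius float as a check.

```bash
python3 - <<'E'
s=open("m.py").read()
s=s.replace("white=(s<45)&(v>165)","white=(s<29)&(v>150)").replace("lambda x:np.linalg.norm(P-x,axis=1)-R,x,loss","lambda x:np.linalg.norm(P-x[:2],axis=1)-x[2],x,loss").replace("x=np.array(ctr,float)","x=np.array([*ctr,R],float)").replace("    n=np.abs","    print('R',x[2].round(1),end=' ');R=x[2];x=x[:2]\n    n=np.abs").replace('r[3]);P=plane(c,np.c_[xx,yy],z-22,True)','r[3]);P=plane(c,np.c_[xx,yy],z-28+0*22,True)')
open("m.py","w").write(s)
E
python3 - <<'E'
from m import *
look(["w1.npz","w2.npz"],[("cupW","white",(448,-137),31,62),("cupB","blue",(435,177),31,62),("cupT","terra",(648,114),31,62),
("sauB","blue",(453,-142),59,15),("sauT","terra",(435,178),59,15),("sauW","white",(648,112),59,15)])
E
```

```text
R 30.1 R 30.3 cupW ('w1.npz', [451.5, -139.9], np.float64(0.69), 130) ('handle deg', np.float64(130.3), 83) ('w2.npz', [451.8, -138.8], np.float64(0.66), 105) ('handle deg', np.float64(-117.2), 150)
   tri [ 451.2 -139.9   60.1] [0.1 0.1]
R 29.7 R 31.5 cupB ('w1.npz', [433.9, 176.9], np.float64(0.61), 74) ('handle deg', np.float64(108.9), 208) ('w2.npz', [436.7, 176.5], np.float64(0.56), 81) ('handle deg', np.float64(133.1), 172)
   tri [435.1 177.   61.3] [1.3 1.3]
R 30.5 cupT ('w2.npz', [647.7, 113.8], np.float64(0.86), 100) ('handle deg', np.float64(42.9), 105)
R 56.7 R 56.2 sauB ('w1.npz', [452.9, -141.4], np.float64(0.58), 221) ('w2.npz', [453.6, -140.6], np.float64(0.55), 142)
   tri [ 453.  -141.4   13.5] [0.3 0.3]
R 57.3 R 57.3 sauT ('w1.npz', [433.9, 177.2], np.float64(0.64), 134) ('w2.npz', [434.5, 177.7], np.float64(0.63), 216)
   tri [434.  178.   13.9] [0.3 0.3]
R 50.5 sauW ('w2.npz', [646.5, 114.0], np.float64(0.39), 73)
```

```bash
python3 - <<'E'
from m import *
for n,f,p,ct in(("W","w1.npz",(198,136),(451.4,-139.9)),("W","w2.npz",(345,212),(451.4,-139.9)),("B","w2.npz",(128,164),(435,177)),("B","w1.npz",(18,103),(435,177)),("T","w2.npz",(236,2),(648,114))):
    _,c=load(f);d=plane(c,p,42,True)[0,:2]-ct;print(n,d.round(1),np.linalg.norm(d).round(1),np.degrees(np.arctan2(d[1],d[0])).round(1))
E
```

```text
W [-1.1 51. ] 51.0 91.3
W [ 0.7 48.4] 48.4 89.2
B [-24.6  48.5] 54.4 116.9
B [-25.2  51.6] 57.4 116.0
T [20.5 41.7] 46.5 63.9
```

Heights check out: rims at about 61 mm against 62, saucer rims at about 14 against 15, and mat width 138.5 against 140. Handles point at about 90° (white), 117° (blue) and 64° (terracotta). I'll start with the white cup, going above it and closing along world x.

To row units: 180 mm / 1000 = 0.18, 117 mm / 1000 = 0.117, -1.215 rad / 2 = -0.6075.

Request:
{"fn": "move_tool", "kwargs": {"ticks": {"x":[-0.01,-0.02,-0.03,-0.04,-0.05,-0.06,-0.07,-0.08,-0.088,-0.0945],"y":[0.018,0.037,0.057,0.077,0.097,0.117,0.137,0.155,0.17,0.18],"z":[0.015,0.03,0.048,0.066,0.085,0.104,0.124,0.142,0.156,0.164],"ax":[0,0,0,0,0,0,0,0,0,0],"ay":[0,0,0,0,0,0,0,0,0,0],"az":[-0.065,-0.13,-0.195,-0.26,-0.325,-0.39,-0.455,-0.515,-0.565,-0.6075]}, "jaw": 85}}

```text
time_s: 3.35
position: [450.1, -140.8, 133.9]
tool_rot: [[-0.002, 1.0, -0.002], [1.0, 0.002, 0.0], [0.0, -0.002, -1.0]]
wrist_force: [-0.0, 0.2, -0.2]
width: 85.1
finger_force: 0.0
```

Request:
{"fn": "move_tool", "kwargs": {"ticks": {"x":[0,0,0,0],"y":[0,0,0,0],"z":[0,0,0,0],"ax":[0,0,0,0],"ay":[0,0,0,0],"az":[0,0,0,0]}}}

```text
time_s: 3.75
position: [452.3, -138.1, 136.1]
tool_rot: [[-0.003, 1.0, 0.001], [1.0, 0.003, -0.001], [-0.001, 0.001, -1.0]]
wrist_force: [-0.6, 0.4, 0.7]
width: 84.9
finger_force: 0.0
```

```bash
python3 - <<'E'
from h import *
c=imaging.calibration("wrist");im=imaging.grab_frame("wrist");np.savez("w3.npz",im=im,**c)
cv2.imwrite("pics/w3.png",im[:,:,::-1])
from m import *
look(["w3.npz"],[("cupW","white",(451,-140),31,62),("sauB","blue",(453,-142),59,15)])
E
```

```text
R 30.2 cupW ('w3.npz', [451.2, -139.4], np.float64(0.66), 228) ('handle deg', np.float64(-100.3), 405)
R 57.1 sauB ('w3.npz', [452.6, -140.9], np.float64(1.0), 352)
```

View pics/w3.png

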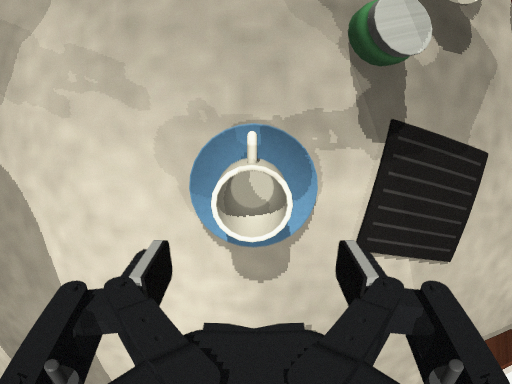

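The wrist view shows the white cup at (252,203) with its handle straight up at (252,145). It is centred between the open pads. Descending to grasp.

To row units: 102 mm / 1000 = 0.102, 97 mm / 1000 = 0.097.

Request:
{"fn": "move_tool", "kwargs": {"ticks": {"x":[0,0,0,0,0.0005,0.0005,0.0005,0.0005,0.0005],"y":[0,0,0,0,0,0,0,0,0],"z":[0.02,0.045,0.07,0.088,0.097,0.102,0.102,0.102,0.102],"ax":[0,0,0,0,0,0,0,0,0],"ay":[0,0,0,0,0,0,0,0,0],"az":[0,0,0,0,0,0,0,0,0]}}}

```text
time_s: 4.7
position: [452.8, -138.1, 34.4]
tool_rot: [[-0.003, 1.0, 0.002], [1.0, 0.003, -0.001], [-0.001, 0.002, -1.0]]
wrist_force: [0.6, 0.4, -0.1]
width: 85.0
finger_force: 0.0
```

Request:
{"fn": "move_tool", "kwargs": {"ticks": {"x":[0,0,0,0,0,0,0,0,0,0],"y":[0,0,0,0,0,0,0,0,0,0],"z":[0,0,0,0,0,0,0,0,0,0],"ax":[0,0,0,0,0,0,0,0,0,0],"ay":[0,0,0,0,0,0,0,0,0,0],"az":[0,0,0,0,0,0,0,0,0,0]}, "jaw": 50}}

```text
time_s: 5.7
position: [452.0, -137.9, 34.2]
tool_rot: [[-0.003, 1.0, 0.0], [1.0, 0.003, -0.0], [-0.0, 0.0, -1.0]]
wrist_force: [-2.6, 0.7, 5.8]
width: 59.3
finger_force: 63.8
```

To row units: 187.5 mm / 1000 = 0.1875, 138 mm / 1000 = 0.138.

Request:
{"fn": "move_tool", "kwargs": {"ticks": {"x":[0,0,0,-0.002,-0.005,-0.008,-0.011,-0.014,-0.015,-0.015],"y":[0,0,0,0.025,0.062,0.1,0.138,0.172,0.1875,0.1875],"z":[-0.01,-0.035,-0.06,-0.07,-0.07,-0.07,-0.07,-0.07,-0.07,-0.07],"ax":[0,0,0,0,0,0,0,0,0,0],"ay":[0,0,0,0,0,0,0,0,0,0],"az":[0,0,0,0,0,0,0,0,0,0]}}}

```text
time_s: 6.7
position: [641.4, -152.3, 103.6]
tool_rot: [[-0.004, 1.0, 0.002], [1.0, 0.004, -0.0], [-0.0, 0.002, -1.0]]
wrist_force: [1.2, 0.1, -1.5]
width: 59.0
finger_force: 65.3
```

Request:
{"fn": "move_tool", "kwargs": {"ticks": {"x":[0,0,0,0,0,0,0,0],"y":[0,0,0,0,0,0,0,0],"z":[0.015,0.035,0.053,0.063,0.067,0.069,0.069,0.069],"ax":[0,0,0,0,0,0,0,0],"ay":[0,0,0,0,0,0,0,0],"az":[0,0,0,0,0,0,0,0]}}}

```text
time_s: 7.5
position: [640.2, -152.4, 34.9]
tool_rot: [[-0.003, 1.0, 0.002], [1.0, 0.003, -0.001], [-0.001, 0.002, -1.0]]
wrist_force: [-0.6, 0.3, -2.6]
width: 59.3
finger_force: 65.4
```

To row units: 1.4 mm / 1000 = 0.0014, 0.7 mm / 1000 = 0.0007.

Request:
{"fn": "move_tool", "kwargs": {"ticks": {"x":[0,0,0,0],"y":[0,0,0,0],"z":[0.0007,0.0014,0.0014,0.0014],"ax":[0,0,0,0],"ay":[0,0,0,0],"az":[0,0,0,0]}}}

```text
time_s: 7.9
position: [640.2, -152.4, 34.2]
tool_rot: [[-0.003, 1.0, 0.002], [1.0, 0.003, -0.001], [-0.001, 0.002, -1.0]]
wrist_force: [-3.6, 1.1, 5.5]
width: 59.3
finger_force: 66.1
```

```bash
python3 - <<'E'
from h import *
c=imaging.calibration("wrist");im=imaging.grab_frame("wrist");cv2.imwrite("pics/w4.png",im[:,:,::-1]);print(robot.state()["wrist_force"])
cv2.imwrite("pics/s4.png",cv2.resize(imaging.grab_frame("side")[110:230,150:370,::-1],None,fx=3,fy=3))
E
```

```text
[-1.4829895   0.63047319  5.57243641]
```

View pics/s4.png

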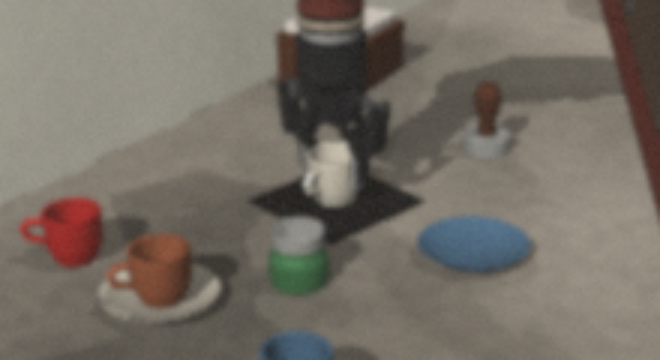

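The side view shows the white cup upright on the mat at crop (333,175). The +5.5 N force confirms it is bearing on the mat. Releasing and rising.

To row units: -100 mm / 1000 = -0.1, -90 mm / 1000 = -0.09.

Request:
{"fn": "move_tool", "kwargs": {"ticks": {"x":[0,0,0,0,0,0,0,0,0,0],"y":[0,0,0,0,0,0,0,0,0,0],"z":[0,0,0,0,0,-0.01,-0.03,-0.06,-0.09,-0.1],"ax":[0,0,0,0,0,0,0,0,0,0],"ay":[0,0,0,0,0,0,0,0,0,0],"az":[0,0,0,0,0,0,0,0,0,0]}, "jaw": 85}}

```text
time_s: 9.0
position: [642.2, -153.0, 138.1]
tool_rot: [[-0.003, 1.0, 0.008], [1.0, 0.003, -0.003], [-0.003, 0.008, -1.0]]
wrist_force: [0.3, -1.0, 1.4]
width: 84.6
finger_force: 0.0
```

Request:
{"fn": "move_tool", "kwargs": {"ticks": {"x":[0.02,0.06,0.1,0.14,0.18,0.22,0.26,0.295,0.32,0.329],"y":[-0.012,-0.037,-0.062,-0.087,-0.112,-0.137,-0.162,-0.184,-0.199,-0.205],"z":[0,0,0,0,0,0,0,0,0,0],"ax":[0,0,0,0,0,0,0,0,0,0],"ay":[0,0,0,0,0,0,0,0,0,0],"az":[0,-0.05,-0.1,-0.15,-0.2,-0.2355,-0.2355,-0.2355,-0.2355,-0.2355]}}}

```text
time_s: 10.0
position: [431.2, 178.0, 132.4]
tool_rot: [[-0.459, 0.888, -0.001], [0.888, 0.459, 0.0], [0.001, -0.001, -1.0]]
wrist_force: [0.1, -0.8, 0.0]
width: 85.3
finger_force: 0.0
```

Request:
{"fn": "move_tool", "kwargs": {"ticks": {"x":[0,0,0,0],"y":[0,0,0,0],"z":[0,0,0,0],"ax":[0,0,0,0],"ay":[0,0,0,0],"az":[0,0,0,0]}}}

```text
time_s: 10.4
position: [434.2, 175.3, 132.9]
tool_rot: [[-0.455, 0.891, 0.0], [0.891, 0.455, -0.0], [-0.0, 0.0, -1.0]]
wrist_force: [-0.5, -0.2, 0.3]
width: 85.0
finger_force: 0.0
```

```bash
python3 - <<'E'
from h import *
c=imaging.calibration("wrist");im=imaging.grab_frame("wrist");np.savez("w5.npz",im=im,**c)
cv2.imwrite("pics/w5.png",im[:,:,::-1])
from m import *
look(["w5.npz"],[("cupB","blue",(435,177),31,62),("sauT","terra",(434,178),59,15)])
E
```

```text
R 30.1 cupB ('w5.npz', [432.5, 180.6], np.float64(0.73), 201) ('handle deg', np.float64(-61.0), 324)
R 57.6 sauT ('w5.npz', [434.0, 178.6], np.float64(1.0), 362)
```

View pics/w5.png

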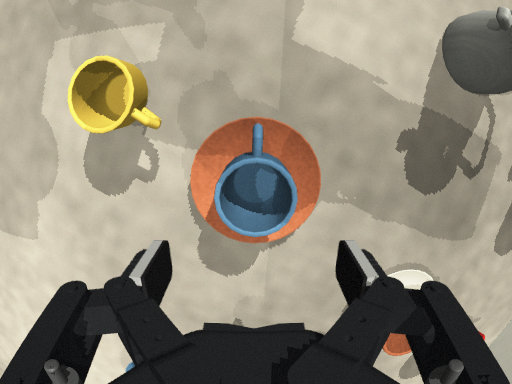

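The blue cup's rim is at about (256,195) with its handle straight up at (258,140). Before descending I'll check the rim centre directly, because the silhouette fit is pulled by the handle and body.

```bash
python3 - <<'E'
from m import *
for f,col,ct in(("w3.npz","white",(451,-139.5)),("w5.npz","blue",(434,178))):
    im,c=load(f);p=proj(c,np.r_[ct,62.]);m=masks(im)[col].astype(np.uint8)
    # rim: widest row extents and lowest row (front of the rim)
    yy,xx=np.nonzero(m);k=np.hypot(xx-p[0],yy-p[1])<48;yy,xx=yy[k],xx[k]
    L,Rr=xx.min(),xx.max();B=yy.max();print(f,p.round(1),L,Rr,B)
    l=np.median(yy[xx==L]);r=np.median(yy[xx==Rr]);b=np.median(xx[yy==B])
    P=plane(c,[(L-.5,l),(Rr+.5,r),(b,B+.5)],62,True)[:,:2];print(P.round(1).tolist(),circ(P))
im,c=load("w5.npz");print(plane(c,[(256,195)],62,True),plane(c,[(258,122)],42,True))
E
```

```text
w3.npz [250.9 204.5] 211 292 241
[[420.9, -138.1], [482.0, -138.7], [451.5, -170.1]] (array([ 451.42891478, -139.55076102]), np.float64(30.54286637865951))
w5.npz [255.4 201.1] 215 296 236
[[406.4, 166.5], [459.8, 193.4], [446.5, 152.3]] (array([433.47308532, 179.27614467]), np.float64(29.909989577203458))
[[432.27999856 182.30534124  62.        ]] [[410.4135883  228.43863394  42.        ]]
```

To row units: 99 mm / 1000 = 0.099, 95 mm / 1000 = 0.095.

Request:
{"fn": "move_tool", "kwargs": {"ticks": {"x":[0,0.001,0.002,0.003,0.003,0.003,0.003,0.003,0.003],"y":[0,0,0,0.0005,0.0005,0.0005,0.0005,0.0005,0.0005],"z":[0.02,0.045,0.07,0.087,0.095,0.099,0.099,0.099,0.099],"ax":[0,0,0,0,0,0,0,0,0],"ay":[0,0,0,0,0,0,0,0,0],"az":[0,0,0,0,0,0,0,0,0]}}}

```text
time_s: 11.35
position: [433.5, 179.4, 34.9]
tool_rot: [[-0.456, 0.89, 0.002], [0.89, 0.456, 0.001], [-0.001, 0.002, -1.0]]
wrist_force: [0.2, 0.0, -0.3]
width: 84.9
finger_force: 0.0
```

Request:
{"fn": "move_tool", "kwargs": {"ticks": {"x":[0,0,0,0,0,0,0,0,0,0],"y":[0,0,0,0,0,0,0,0,0,0],"z":[0,0,0,0,0,0,0,0,0,0],"ax":[0,0,0,0,0,0,0,0,0,0],"ay":[0,0,0,0,0,0,0,0,0,0],"az":[0,0,0,0,0,0,0,0,0,0]}, "jaw": 50}}

```text
time_s: 12.35
position: [433.2, 179.5, 34.9]
tool_rot: [[-0.457, 0.89, 0.001], [0.89, 0.457, 0.0], [-0.0, 0.001, -1.0]]
wrist_force: [-0.5, 0.1, 6.8]
width: 59.3
finger_force: 64.3
```

To row units: -294 mm / 1000 = -0.294, -129 mm / 1000 = -0.129.

Request:
{"fn": "move_tool", "kwargs": {"ticks": {"x":[0,0,-0.012,-0.048,-0.09,-0.133,-0.176,-0.219,-0.26,-0.294],"y":[0,0,-0.005,-0.021,-0.039,-0.058,-0.077,-0.096,-0.114,-0.129],"z":[-0.01,-0.035,-0.06,-0.07,-0.07,-0.07,-0.07,-0.07,-0.07,-0.07],"ax":[0,0,0,0,0,0,0,0,0,0],"ay":[0,0,0,0,0,0,0,0,0,0],"az":[0,0,0,0,0,0,0,0,0,0]}}}

```text
time_s: 13.35
position: [451.3, -143.5, 104.0]
tool_rot: [[-0.455, 0.89, 0.0], [0.89, 0.455, -0.0], [-0.0, -0.0, -1.0]]
wrist_force: [1.5, -0.5, -2.0]
width: 59.3
finger_force: 65.2
```

Request:
{"fn": "move_tool", "kwargs": {"ticks": {"x":[0,0,0,0,0,0,0,0,0,0],"y":[0,0,0,0,0,0,0,0,0,0],"z":[0,0,0.015,0.035,0.053,0.063,0.067,0.068,0.068,0.068],"ax":[0,0,0,0,0,0,0,0,0,0],"ay":[0,0,0,0,0,0,0,0,0,0],"az":[0,0,0,0,0,0,0,0,0,0]}}}

```text
time_s: 14.35
position: [452.7, -141.5, 36.8]
tool_rot: [[-0.457, 0.89, 0.002], [0.89, 0.457, -0.001], [-0.001, 0.001, -1.0]]
wrist_force: [0.6, 0.5, -1.6]
width: 59.3
finger_force: 65.3
```

To row units: 2 mm / 1000 = 0.002, 1.4 mm / 1000 = 0.0014.

Request:
{"fn": "move_tool", "kwargs": {"ticks": {"x":[0,0,0,0,0],"y":[0,0,0,0,0],"z":[0.0007,0.0014,0.002,0.002,0.002],"ax":[0,0,0,0,0],"ay":[0,0,0,0,0],"az":[0,0,0,0,0]}}}

```text
time_s: 14.85
position: [452.4, -141.7, 34.9]
tool_rot: [[-0.456, 0.89, 0.001], [0.89, 0.456, -0.0], [-0.001, 0.0, -1.0]]
wrist_force: [-2.0, 0.3, 5.6]
width: 59.3
finger_force: 65.9
```

To row units: -100 mm / 1000 = -0.1, -90 mm / 1000 = -0.09.

Request:
{"fn": "move_tool", "kwargs": {"ticks": {"x":[0,0,0,0,0,0,0,0,0,0],"y":[0,0,0,0,0,0,0,0,0,0],"z":[0,0,0,0,0,-0.01,-0.03,-0.06,-0.09,-0.1],"ax":[0,0,0,0,0,0,0,0,0,0],"ay":[0,0,0,0,0,0,0,0,0,0],"az":[0,0,0,0,0,0,0,0,0,0]}, "jaw": 85}}

```text
time_s: 15.85
position: [454.3, -142.4, 138.0]
tool_rot: [[-0.456, 0.89, 0.007], [0.89, 0.456, -0.003], [-0.006, 0.004, -1.0]]
wrist_force: [-0.1, -0.7, 0.4]
width: 84.9
finger_force: 0.0
```

Request:
{"fn": "move_tool", "kwargs": {"ticks": {"x":[0.007,0.023,0.039,0.055,0.071,0.087,0.103,0.119,0.131,0.136],"y":[0.015,0.049,0.083,0.117,0.151,0.185,0.219,0.253,0.278,0.29],"z":[0,0,0,0,0,0,0,0,0,0],"ax":[0,0,0,0,0,0,0,0,0,0],"ay":[0,0,0,0,0,0,0,0,0,0],"az":[0.05,0.1,0.15,0.2,0.25,0.3,0.35,0.4,0.44,0.4625]}}}

```text
time_s: 16.85
position: [648.6, 114.5, 133.1]
tool_rot: [[0.436, 0.9, -0.0], [0.9, -0.436, 0.001], [0.0, -0.0, -1.0]]
wrist_force: [-0.8, -0.0, -0.0]
width: 85.1
finger_force: 0.0
```

Request:
{"fn": "move_tool", "kwargs": {"ticks": {"x":[0,0,0,0],"y":[0,0,0,0],"z":[0,0,0,0],"ax":[0,0,0,0],"ay":[0,0,0,0],"az":[0,0,0,0]}}}

```text
time_s: 17.25
position: [647.1, 111.1, 133.7]
tool_rot: [[0.437, 0.9, -0.001], [0.9, -0.437, -0.0], [-0.001, -0.001, -1.0]]
wrist_force: [0.3, -0.5, 0.1]
width: 84.9
finger_force: 0.0
```

```bash
python3 - <<'E'
from h import *
c=imaging.calibration("wrist");im=imaging.grab_frame("wrist");np.savez("w6.npz",im=im,**c)
cv2.imwrite("pics/w6.png",im[:,:,::-1])
from m import *
look(["w6.npz"],[("cupT","terra",(648,114),31,62),("sauW","white",(647,114),59,15)])
E
```

```text
R 30.4 cupT ('w6.npz', [651.9, 115.7], np.float64(0.74), 204) ('handle deg', np.float64(-114.0), 343)
R 57.6 sauW ('w6.npz', [654.1, 115.5], np.float64(0.54), 345)
```

View pics/w6.png

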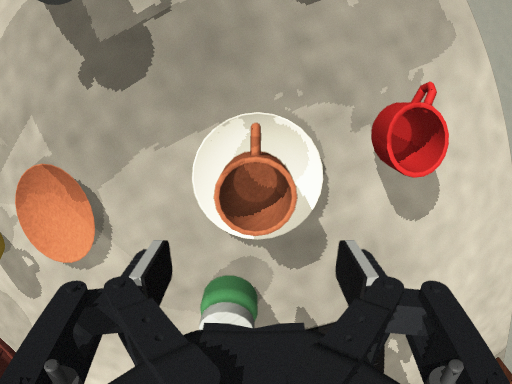

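The terracotta cup's rim is at about (256,195) with its handle straight up at (256,140). The white saucer is at about (258,176), the red look-alike at (412,138), and the terracotta saucer on the left at (56,213) is empty.

```bash
python3 - <<'E'
from m import *
im,c=load("w6.npz")
m=masks(im)["terra"].astype(np.uint8);yy,xx=np.nonzero(m);k=np.hypot(xx-256,yy-195)<48;yy,xx=yy[k],xx[k]
L,Rr,B=xx.min(),xx.max(),yy.max();l,r,b=np.median(yy[xx==L]),np.median(yy[xx==Rr]),np.median(xx[yy==B])
print((L,l),(Rr,r),(b,B));P=plane(c,[(L-.5,l),(Rr+.5,r),(b,B+.5)],62,True)[:,:2];print(P.round(1).tolist(),circ(P))
h=cv2.cvtColor(im,cv2.COLOR_RGB2HSV);w=((h[...,1]<26)&(h[...,2]>150)).astype(np.uint8)*255
n,lab,st,ce=cv2.connectedComponentsWithStats(cv2.morphologyEx(w,cv2.MORPH_OPEN,np.ones((3,3))));i=lab[180,205];print(st[i],ce[i])
q=max(cv2.findContours((lab==i).astype(np.uint8),cv2.RETR_EXTERNAL,cv2.CHAIN_APPROX_NONE)[0],key=len)
P=plane(c,cv2.convexHull(q)[:,0,:],15,True)[:,:2];x=least_squares(lambda x:np.linalg.norm(P-x[:2],axis=1)-x[2],[648,114,58],loss="soft_l1").x;print("sauW",x,np.abs(np.linalg.norm(P-x[:2],axis=1)-x[2]).max())
s=fit(c,masks(im)["terra"],(434,178),58,15);print("sauT",s[:3])
E
```

```text
(np.int64(214), np.float64(196.0)) (np.int64(296), np.float64(196.5)) (np.float64(255.5), np.int64(235))
[[624.6, 129.0], [679.0, 102.3], [638.5, 87.2]] (array([651.35579395, 114.68083069]), np.float64(30.330485434169955))
[ 192  119   62  120 2730] [215.78095238 168.803663  ]
sauW [650.53857104 115.64521663  55.10271965] 9.754523915621753
R 57.4 sauT (array([435.44362472, 177.79778353]), np.float64(1.0), np.int64(252))
```

To row units: 99 mm / 1000 = 0.099, 1.5 mm / 1000 = 0.0015.

Request:
{"fn": "move_tool", "kwargs": {"ticks": {"x":[0,0.002,0.003,0.004,0.004,0.004,0.004,0.004,0.004],"y":[0,0.0005,0.001,0.0015,0.0015,0.0015,0.0015,0.0015,0.0015],"z":[0.02,0.045,0.07,0.087,0.095,0.099,0.099,0.099,0.099],"ax":[0,0,0,0,0,0,0,0,0],"ay":[0,0,0,0,0,0,0,0,0],"az":[0,0,0,0,0,0,0,0,0]}}}

```text
time_s: 18.2
position: [652.0, 115.1, 36.4]
tool_rot: [[0.436, 0.9, 0.003], [0.9, -0.436, 0.0], [0.001, 0.002, -1.0]]
wrist_force: [-0.4, -0.3, 0.3]
width: 85.1
finger_force: 0.0
```

Request:
{"fn": "move_tool", "kwargs": {"ticks": {"x":[0,0,0,0,0,0,0,0,0,0],"y":[0,0,0,0,0,0,0,0,0,0],"z":[0,0,0,0,0,0,0,0,0,0],"ax":[0,0,0,0,0,0,0,0,0,0],"ay":[0,0,0,0,0,0,0,0,0,0],"az":[0,0,0,0,0,0,0,0,0,0]}, "jaw": 50}}

```text
time_s: 19.2
position: [651.4, 115.2, 35.9]
tool_rot: [[0.436, 0.9, 0.001], [0.9, -0.436, 0.0], [0.001, 0.001, -1.0]]
wrist_force: [-1.6, 0.7, 5.6]
width: 59.3
finger_force: 65.1
```

To row units: -223 mm / 1000 = -0.223, -215 mm / 1000 = -0.215.

Request:
{"fn": "move_tool", "kwargs": {"ticks": {"x":[0,0,0,-0.005,-0.012,-0.019,-0.026,-0.032,-0.037,-0.038],"y":[0,0,-0.006,-0.03,-0.07,-0.11,-0.15,-0.19,-0.215,-0.223],"z":[-0.01,-0.035,-0.06,-0.07,-0.07,-0.07,-0.07,-0.07,-0.07,-0.07],"ax":[0,0,0,0,0,0,0,0,0,0],"ay":[0,0,0,0,0,0,0,0,0,0],"az":[0,0,0,0,0,0,0,0,0,0]}}}

```text
time_s: 20.2
position: [429.9, 178.1, 103.8]
tool_rot: [[0.434, 0.901, -0.003], [0.901, -0.434, -0.001], [-0.002, -0.003, -1.0]]
wrist_force: [0.2, -0.2, -1.5]
width: 59.4
finger_force: 64.8
```

Request:
{"fn": "move_tool", "kwargs": {"ticks": {"x":[0,0,0,0,0,0,0,0,0,0],"y":[0,0,0,0,0,0,0,0,0,0],"z":[0,0,0.015,0.035,0.053,0.063,0.067,0.068,0.068,0.068],"ax":[0,0,0,0,0,0,0,0,0,0],"ay":[0,0,0,0,0,0,0,0,0,0],"az":[0,0,0,0,0,0,0,0,0,0]}}}

```text
time_s: 21.2
position: [434.6, 178.2, 37.8]
tool_rot: [[0.436, 0.9, 0.002], [0.9, -0.436, 0.0], [0.001, 0.001, -1.0]]
wrist_force: [-0.4, -0.4, -1.5]
width: 58.5
finger_force: 64.9
```

To row units: 2.1 mm / 1000 = 0.0021, 1.4 mm / 1000 = 0.0014.

Request:
{"fn": "move_tool", "kwargs": {"ticks": {"x":[0,0,0,0,0],"y":[0,0,0,0,0],"z":[0.0007,0.0014,0.0021,0.0021,0.0021],"ax":[0,0,0,0,0],"ay":[0,0,0,0,0],"az":[0,0,0,0,0]}}}

```text
time_s: 21.7
position: [434.1, 178.3, 35.9]
tool_rot: [[0.436, 0.9, 0.001], [0.9, -0.436, 0.0], [0.0, 0.0, -1.0]]
wrist_force: [-2.3, 0.3, 4.6]
width: 58.9
finger_force: 65.6
```

To row units: -100 mm / 1000 = -0.1, -90 mm / 1000 = -0.09.

Request:
{"fn": "move_tool", "kwargs": {"ticks": {"x":[0,0,0,0,0,0,0,0,0,0],"y":[0,0,0,0,0,0,0,0,0,0],"z":[0,0,0,0,0,-0.01,-0.03,-0.06,-0.09,-0.1],"ax":[0,0,0,0,0,0,0,0,0,0],"ay":[0,0,0,0,0,0,0,0,0,0],"az":[0,0,0,0,0,0,0,0,0,0]}, "jaw": 85}}

```text
time_s: 22.7
position: [436.3, 178.7, 138.8]
tool_rot: [[0.436, 0.9, 0.007], [0.9, -0.436, 0.002], [0.005, 0.006, -1.0]]
wrist_force: [0.5, 1.2, 0.3]
width: 85.3
finger_force: 0.0
```

Request:
{"fn": "move_tool", "kwargs": {"ticks": {"x":[-0.012,-0.032,-0.052,-0.072,-0.092,-0.108,-0.114,-0.114,-0.114,-0.114],"y":[0.02,0.055,0.09,0.125,0.16,0.186,0.195,0.195,0.195,0.195],"z":[-0.01,-0.03,-0.05,-0.07,-0.085,-0.096,-0.1,-0.1,-0.1,-0.1],"ax":[0,0,0,0,0,0,0,0,0,0],"ay":[0,0,0,0,0,0,0,0,0,0],"az":[-0.03,-0.075,-0.12,-0.165,-0.21,-0.2255,-0.2255,-0.2255,-0.2255,-0.2255]}}}

```text
time_s: 23.7
position: [557.9, -8.1, 233.4]
tool_rot: [[-0.001, 1.0, -0.003], [1.0, 0.001, 0.001], [0.001, -0.003, -1.0]]
wrist_force: [-0.4, -0.5, 0.6]
width: 84.9
finger_force: 0.0
```

```bash
python3 - <<'E'
from h import *
c=imaging.calibration("wrist");im=imaging.grab_frame("wrist");np.savez("w7.npz",im=im,**c)
cv2.imwrite("pics/w7.png",im[:,:,::-1])
E
```

View pics/w7.png

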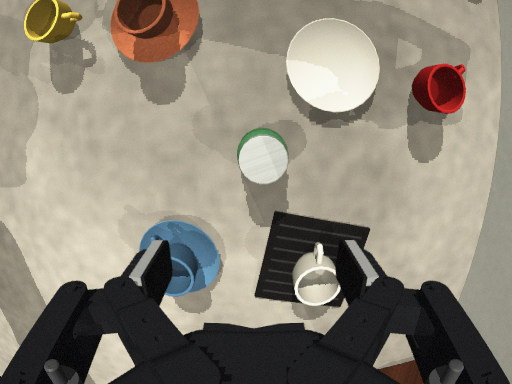

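The white saucer is now empty, centred at about (333,65). The white cup is on the mat at (317,280), the blue cup on the blue saucer at (180,268) and the terracotta cup on the terracotta saucer at (150,15).

```bash
python3 - <<'E'
from m import *
im,c=load("w7.npz")
h=cv2.cvtColor(im,cv2.COLOR_RGB2HSV)
for p in [(300,65),(365,65),(333,30),(333,100),(270,60),(340,122)]: print(p,h[p[1],p[0]],end=" ")
w=((h[...,1]<28)&(h[...,2]>120)).astype(np.uint8)*255;w[118:]=0
n,lab,st,ce=cv2.connectedComponentsWithStats(cv2.morphologyEx(w,cv2.MORPH_OPEN,np.ones((3,3))));i=1+np.argmax(st[1:,4]);print(st[i],ce[i])
q=max(cv2.findContours((lab==i).astype(np.uint8),cv2.RETR_EXTERNAL,cv2.CHAIN_APPROX_NONE)[0],key=len)[:,0,:]
P=plane(c,q,15,True)[:,:2];x=least_squares(lambda x:np.linalg.norm(P-x[:2],axis=1)-x[2],[648,114,58],loss="cauchy").x;print("sauW",x,np.median(np.abs(np.linalg.norm(P-x[:2],axis=1)-x[2])))
print(plane(c,[(333,65)],14,True)); s=robot.state();print(s["position"],c["R"].round(3).tolist())
E
```

```text
(300, 65) [ 24  17 244] (365, 65) [ 26  24 234] (333, 30) [ 24  36 197] (333, 100) [ 26  14 247] (270, 60) [ 20  38 167] (340, 122) [ 23  46 111] [ 287   57   91   55 3708] [332.91612729  82.09492988]
sauW [653.142527   114.70565034  56.53259224] 0.7511736873029022
[[652.05994542 113.90312585  14.        ]]
[558.08813041  -8.11257177 233.58917097] [[1.0, 0.003, -0.002], [0.003, -0.957, 0.289], [-0.002, -0.289, -0.957]]
```

The manual's scale: shifts go in shares of 100 cm and turns go in shares of 2 rad. Converting my numbers, -143 mm / 1000 = -0.143, 100 mm / 1000 = 0.1.

Request:
{"fn": "move_tool", "kwargs": {"ticks": {"x":[-0.015,-0.045,-0.08,-0.112,-0.133,-0.143,-0.143,-0.143,-0.143,-0.143],"y":[0.008,0.025,0.044,0.062,0.074,0.08,0.08,0.08,0.08,0.08],"z":[0.005,0.02,0.045,0.07,0.09,0.1,0.1,0.1,0.1,0.1],"ax":[0,0,0,0,0,0,0,0,0,0],"ay":[0,0,0,0,0,0,0,0,0,0],"az":[0,0,0,0,0,0,0,0,0,0]}}}

```text
time_s: 24.75
position: [640.0, -151.6, 136.5]
tool_rot: [[-0.001, 1.0, 0.002], [1.0, 0.001, -0.001], [-0.001, 0.002, -1.0]]
wrist_force: [0.5, 0.8, -0.0]
width: 84.7
finger_force: 0.0
```

```bash
python3 - <<'E'
from m import *
c=imaging.calibration("wrist");im=imaging.grab_frame("wrist");np.savez("w8.npz",im=im,**c);im,c=load("w8.npz")
cv2.imwrite("pics/w8.png",im[:,:,::-1])
m=masks(im)["white"].astype(np.uint8);p=proj(c,np.array([640,-153.5,62]));yy,xx=np.nonzero(m);k=np.hypot(xx-p[0],yy-p[1])<48;yy,xx=yy[k],xx[k]
L,Rr,B=xx.min(),xx.max(),yy.max();l,r,b=np.median(yy[xx==L]),np.median(yy[xx==Rr]),np.median(xx[yy==B])
print(p,(L,l),(Rr,r),(b,B));P=plane(c,[(L-.5,l),(Rr+.5,r),(b,B+.5)],62,True)[:,:2];print(P.round(1).tolist(),circ(P),robot.state()["position"])
E
```

```text
[252.59645929 204.92621677] (np.int64(212), np.float64(203.5)) (np.int64(292), np.float64(205.0)) (np.float64(252.0), np.int64(242))
[[609.3, -152.5], [669.8, -153.6], [639.6, -184.7]] (array([ 639.54963723, -154.42054699]), np.float64(30.28074807686469)) [ 639.9513628  -151.72685821  136.36863864]
```

To row units: 101.5 mm / 1000 = 0.1015, 97 mm / 1000 = 0.097.

Request:
{"fn": "move_tool", "kwargs": {"ticks": {"x":[0,-0.001,-0.002,-0.002,-0.002,-0.002,-0.002,-0.002,-0.002],"y":[0,0,0,0,0,0,0,0,0],"z":[0.02,0.045,0.07,0.088,0.097,0.1015,0.1015,0.1015,0.1015],"ax":[0,0,0,0,0,0,0,0,0],"ay":[0,0,0,0,0,0,0,0,0],"az":[0,0,0,0,0,0,0,0,0]}}}

```text
time_s: 25.7
position: [640.6, -154.9, 34.8]
tool_rot: [[-0.0, 1.0, 0.002], [1.0, 0.0, -0.001], [-0.001, 0.002, -1.0]]
wrist_force: [-1.0, -0.7, -0.7]
width: 84.9
finger_force: 0.0
```

Request:
{"fn": "move_tool", "kwargs": {"ticks": {"x":[0,0,0,0,0,0,0,0,0,0],"y":[0,0,0,0,0,0,0,0,0,0],"z":[0,0,0,0,0,0,0,0,0,0],"ax":[0,0,0,0,0,0,0,0,0,0],"ay":[0,0,0,0,0,0,0,0,0,0],"az":[0,0,0,0,0,0,0,0,0,0]}, "jaw": 50}}

```text
time_s: 26.7
position: [639.9, -154.9, 34.3]
tool_rot: [[-0.0, 1.0, 0.001], [1.0, 0.0, -0.001], [-0.001, 0.001, -1.0]]
wrist_force: [-1.8, -0.5, 6.2]
width: 59.4
finger_force: 65.2
```

To row units: 269 mm / 1000 = 0.269, 12.5 mm / 1000 = 0.0125.

Request:
{"fn": "move_tool", "kwargs": {"ticks": {"x":[0,0,0.01,0.04,0.08,0.12,0.165,0.21,0.25,0.269],"y":[0,0,0,0.002,0.004,0.006,0.008,0.01,0.012,0.0125],"z":[-0.01,-0.035,-0.062,-0.075,-0.075,-0.075,-0.075,-0.075,-0.075,-0.075],"ax":[0,0,0,0,0,0,0,0,0,0],"ay":[0,0,0,0,0,0,0,0,0,0],"az":[0,0,0,0,0,0,0,0,0,0]}}}

```text
time_s: 27.7
position: [651.1, 118.2, 107.8]
tool_rot: [[-0.003, 1.0, -0.001], [1.0, 0.003, 0.001], [0.001, -0.001, -1.0]]
wrist_force: [0.2, -1.0, -1.8]
width: 59.1
finger_force: 65.1
```

Request:
{"fn": "move_tool", "kwargs": {"ticks": {"x":[0,0,0,0,0,0,0,0,0,0],"y":[0,0,0,0,0,0,0,0,0,0],"z":[0,0,0.015,0.035,0.055,0.067,0.071,0.073,0.073,0.073],"ax":[0,0,0,0,0,0,0,0,0,0],"ay":[0,0,0,0,0,0,0,0,0,0],"az":[0,0,0,0,0,0,0,0,0,0]}}}

```text
time_s: 28.7
position: [653.1, 114.4, 36.4]
tool_rot: [[0.0, 1.0, 0.002], [1.0, -0.0, 0.0], [0.0, 0.002, -1.0]]
wrist_force: [-0.0, -0.4, -1.0]
width: 59.2
finger_force: 65.1
```

To row units: 2 mm / 1000 = 0.002, 1.4 mm / 1000 = 0.0014.

Request:
{"fn": "move_tool", "kwargs": {"ticks": {"x":[0,0,0,0,0],"y":[0,0,0,0,0],"z":[0.0007,0.0014,0.002,0.002,0.002],"ax":[0,0,0,0,0],"ay":[0,0,0,0,0],"az":[0,0,0,0,0]}}}

```text
time_s: 29.2
position: [652.5, 114.6, 34.3]
tool_rot: [[-0.0, 1.0, 0.001], [1.0, 0.0, 0.0], [0.0, 0.001, -1.0]]
wrist_force: [-1.9, -0.3, 5.4]
width: 59.3
finger_force: 65.6
```

To row units: -100 mm / 1000 = -0.1, -90 mm / 1000 = -0.09.

Request:
{"fn": "move_tool", "kwargs": {"ticks": {"x":[0,0,0,0,0,0,0,0,0,0],"y":[0,0,0,0,0,0,0,0,0,0],"z":[0,0,0,0,0,-0.01,-0.03,-0.06,-0.09,-0.1],"ax":[0,0,0,0,0,0,0,0,0,0],"ay":[0,0,0,0,0,0,0,0,0,0],"az":[0,0,0,0,0,0,0,0,0,0]}, "jaw": 85}}

```text
time_s: 30.2
position: [654.9, 114.7, 138.5]
tool_rot: [[-0.0, 1.0, 0.008], [1.0, 0.0, 0.001], [0.001, 0.008, -1.0]]
wrist_force: [1.5, -0.3, 0.4]
width: 85.2
finger_force: 0.0
```

Request:
{"fn": "move_tool", "kwargs": {"ticks": {"x":[-0.005,-0.01,-0.016,-0.022,-0.028,-0.034,-0.04,-0.046,-0.051,-0.055],"y":[-0.012,-0.027,-0.043,-0.059,-0.075,-0.091,-0.107,-0.123,-0.14,-0.152],"z":[-0.018,-0.036,-0.055,-0.074,-0.093,-0.112,-0.131,-0.15,-0.17,-0.186],"ax":[0,0,0,0,0,0,0,0,0,0],"ay":[0,0,0,0,0,0,0,0,0,0],"az":[0.06,0.12,0.18,0.24,0.3,0.36,0.42,0.48,0.54,0.6]}}}

```text
time_s: 31.2
position: [498.9, 59.2, 320.0]
tool_rot: [[0.934, 0.358, 0.0], [0.358, -0.934, -0.0], [0.0, 0.0, -1.0]]
wrist_force: [0.2, -0.7, 0.0]
width: 85.3
finger_force: 0.0
```

Request:
{"fn": "move_tool", "kwargs": {"ticks": {"x":[0,0,0,0],"y":[0,0,0,0],"z":[0,0,0,0],"ax":[0,0,0,0],"ay":[0,0,0,0],"az":[0,0,0,0]}}}

```text
time_s: 31.6
position: [499.7, 59.6, 317.6]
tool_rot: [[0.932, 0.363, -0.003], [0.363, -0.932, 0.0], [-0.003, -0.001, -1.0]]
wrist_force: [0.7, 0.5, -1.3]
width: 85.1
finger_force: 0.0
```

```bash
python3 - <<'E'
from m import *
c=imaging.calibration("wrist");im=imaging.grab_frame("wrist");np.savez("w9.npz",im=im,**c)
cv2.imwrite("pics/w9.png",im[:,:,::-1])
cv2.imwrite("pics/s9.png",imaging.grab_frame("side")[:,:,::-1])
E
```

```text
(no output)
```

View pics/w9.png

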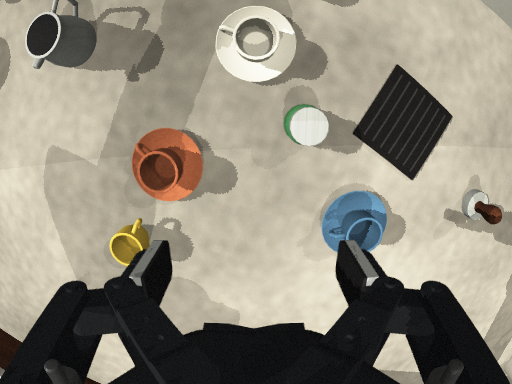

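View pics/s9.png

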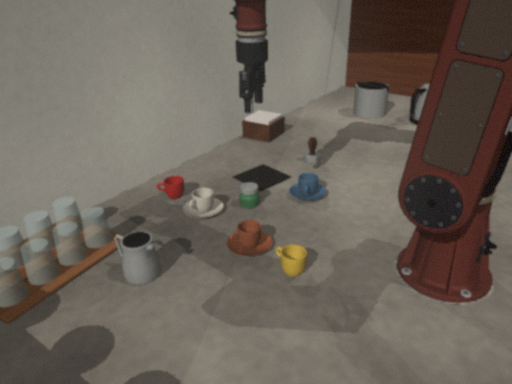

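Both views show each cup upright on the saucer of its own colour, and the bystanders where they were. A quick check of the centring by casting rim and saucer centres: white rim (256,38) and saucer (256,43), terracotta (160,171) and (168,165), blue (363,233) and (355,222).

```bash
python3 - <<'E'
from m import *
im,c=load("w9.npz")
for n,a,b,s0 in(("W",(256,38),(256,43),(652.3,114.3)),("T",(160,171),(168,165),(434.3,178)),("B",(363,233),(355,222),(452.8,-141))):
    print(n,"rim",plane(c,a,62,True)[0,:2].round(1),"saucer px",plane(c,b,15,True)[0,:2].round(1),"saucer before",s0)
E
```

```text
W rim [650.3 113.5] saucer px [652.9 114.2] saucer before (652.3, 114.3)
T rim [437.7 173.1] saucer px [435.6 174.3] saucer before (434.3, 178)
B rim [ 456.8 -136.7] saucer px [ 456.1 -139.7] saucer before (452.8, -141)
```

Each rim centre is within about 3 mm of its saucer centre, which is about as fine as these eyeballed pixels resolve, and the saucers have not moved. Handing in.

```bash
python3 -c "
from station import robot
print(robot.finish_job())"
```

```text
the job is handed in; nothing more can be done
None
```

All three cups now stand upright on the saucers of their own colour, centred to within about 3 mm; the white cup waited on the bar mat, none was dropped, and the job was handed in at about 32 s of the 112 s allowed.

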